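Close up the shelf divider on its notched rail

ROBOT

A 6-joint arm with a two-finger parallel gripper is mounted at the origin on the work surface. World frame = base frame: x ahead of the robot, y to its left, z up, the work surface at z = 0. Lengths are in mm, angles in rad, forces in N, time in s.
With the tool pointing down it reaches from about 325 to 775 mm from the base axis. Payload 5.5 kg.
Tool frame: the origin (TCP) lies at the very end of the fingers, on their centre line; the grasp point (between the pads) lies 19 mm behind it; z points along the fingers, y is the line along which they close (so a half turn about z gives the same grasp; the last joint's range is limited). The gripper opens to 88 mm and grips with 3 to 60 N. Pads are 20 mm wide; open, the fingers measure 115 mm over their backs; the gripper's body (75 mm by 178 mm) begins 61 mm behind the grasp point.
Start: joints at [1.235, 0.091, 1.231, -0, 1.82, -0.057], TCP at [165.125, 576.845, 194.331] pointing down, gripper open.
Joint ranges: [-2.87, 2.87], [-0.86, 2.18], [0.17, 2.46], [-1.51, 4.65], [0.06, 2.69], [-2.65, 2.65]. Speed limits (rad/s): [2.57, 2.57, 3.01, 3.14, 3.14, 3.14].

INTERFACE

Orientations are given as [roll, pitch, yaw] about the fixed x, y, z axes, in that order (R = Rz(yaw) Ry(pitch) Rx(roll)).
In Python, from cell import sensors, get_image, job_done, models gives the robot as it stands.
- The arm moves only by the tool jog_arm, never from a script. Its argument "deltas" is a list of rows, each a list of 7 numbers: the shift along the tool's x, y, z in units of 40 mm (1.0 is 40 mm), then the turn, a rotation vector about the tool's x, y, z in units of 5 degrees (1.0 is 5 degrees), then the opening in per cent of the stroke, from 0 (shut) to 100 (fully open). In form: [[tx, ty, tz, rx, ry, rz, grip], ...]. A call has 1 to 8 rows; each row is the pose to reach, as a shift and turn from the pose commanded when the call began, along the tool's axes at that moment; what a row does not reach only later rows make up. A row lasts 1/12 s, in which the tool goes at most 41.7 mm and 7.16 degrees, less where a joint would pass 70% of its speed; a pose out of reach is approached as far as the arm can. A call with a gripper value outside its range is refused whole. The fingers move at their own pace and stop on an object; the grip force is fixed at half the most. Time passes only in rows, so rows that repeat a pose let the fingers close. It gives the time, the measured TCP pose, the force, the opening and the grip force at its end, in the units of the state.
- sensors.state(): the state, without advancing time (a new reading comes with each control period).
- get_image(name): name is "scene" or "side" or "wrist"; returns a dict with "frame" (384x512x3 uint8, blue, green, red), "fx", "fy", "cx", "cy" (pixels), "cam_to_world" (4x4, takes a point from camera to world coordinates); the wrist camera has in their place "hand_eye" (4x4, takes a point from camera to tool coordinates, whose origin is the TCP and whose axes are the flange's). Camera axes: x right, y up, looking along -z (the intrinsics and any distortion apply to the point x, -y, -z); pixel columns grow to the right and rows downward; lengths in mm; the calibration is good to about 2 mm. A picture is of the moment at which its call begins: read the wrist's pose just before it. There is no depth.
- job_done(): hands the job in; it is judged then, once.
Trained networks look in a picture, given as the dict that the camera call returned (one of the last four; its "shot" number tells which), for a name from the list of things; names that differ only in an ending like _2 or _b are one class to them, and where a whole thing is asked for, a point or a joint stands for the part that bears it (a point fixed in the world has none). Each returns a list of dicts, best first, with "confidence" (0 to 1); they miss things now and then, are a little off and sometimes report something else, mostly with a low value. They report only what shows in the picture. A call takes as long as a camera call.
- models.silhouettes(picture, label): "region" (384x512 bool, what is visible of it) and "centre" ([row, column] in pixels, amid what is visible of it).
- models.spot_point(picture, label): "centre" ([row, column] in pixels: a listed point, or the origin of a listed thing).
The state is a dict: "time": time; "q": joint angles; "dq": joint speeds; "joint_efforts": joint torques, N m; "tcp_pos": TCP position; "orientation": TCP orientation; "contact_force": force on the tool from outside, world axes, zero at the start; "wrist_torque": the same for the moment, N m; "opening": finger opening in mm; "finger_force": force on a finger pad.
Only numpy, scipy, OpenCV 4.12 (cv2) and the standard library are available. Lean on these libraries where they do the work, as an engineer would, in place of code of your own. Each camera call takes 0.05 s, during which the arm holds its last target. There are 200 camera calls.

TASK

Close up the row on the enamelled shelf: lift the divider's release bar and, holding it up, slide the divider along its rail until the puzzle box, the glass coaster and the two cases are pressed together and you feel them bear firmly on the fixed bookend, but not hard, for the coaster is glass. Then let the bar go and see that it drops fully into a notch, easing the divider back no farther than the nearest notch that will take it. The row must be left standing upright, nothing else on or around the shelf may be shifted, and the latch must not be forced against the notches.

Things in the scene. Friction and masses are not known exactly. Their poses are not given: they have to be found in the camera images.
- shelf: White enamelled steel shelf unit, 280 deep (x) x 640 long (y), its open tray floor 100 mm above the table, fixed in place. Origin: centre of its underside; x points from its front (towards the robot) to its back, y along its length to the left, z up. Its end cheeks rise 57 mm above the tray.
- rail: Notched steel rail fixed along the tray's front edge, 520 long (y), 22 wide; origin mid-length on the tray floor, axes as the shelf's. On it stand upright teeth, flat crests 18 mm above the tray, 6 mm thick, one every 12 mm, with square notches 6 mm wide between. Where along the rail the notches fall is not given: feel (or look) for them. The latch must not press on the teeth with over 25 N.
- divider: Steel divider on a saddle (36 x 44 mm, top 45 mm above the tray) that slides only along the rail's y, with about 1.5 N friction, more while the latch drags. Axes as the shelf's; origin on the rail's centre line at tray level, under the latch. It starts to the +y side of the row, latched or resting on a tooth, and closes the row by moving to -y.
- divider_face (a point): Point on the row-side (-y), felt-lined face of the divider's plate, 30 mm to -y of the divider's origin, 100 mm behind the rail's centre line, 50 mm above the tray. The plate is 88 mm high and crosses the tray from 16 to 200 mm behind the rail's centre line.
- release_bar: Divider's sprung release bar with latch blade; moves only up and down, 13 mm in all. Fully down in a notch its origin is the divider's origin; resting on a tooth it is 7.5 mm up; hold it 8.5 to 13 mm up to slide freely. A spring presses it down, 4 N at the bottom, 7 N at the top. The latch nose, 4 mm wide with 1 mm rounded corners, has about 1 mm play each way in a notch, then blocks the divider.
- bar_grip (a point): Place to grip the release bar: middle of its round black grip, 12 mm thick and 66 mm long along the divider's x, 80 mm above the tray when fully down. To be pinched from above with the fingers closing along the divider's y; 29 mm of free blade (3.4 mm thick) lie below it before the saddle's top.
- bookend: Dark sheet-steel bookend screwed to the tray; its position along the shelf varies. Origin: on the tray, in the middle of its flat upright (140 wide, 110 high, 3 thick) on the face that looks to +y, towards the row and the divider; axes as the shelf's. The upright flexes under load by about 1 mm per 7 N.
- puzzle_box: Wooden puzzle box, 90 (x) x 80 (y) x 80 high, about 0.25 kg, first in the row from the bookend. Origin: centre of its underside.
- coaster: Square blue glass coaster standing on edge in the row, 95 (x) x 10 thick (y) x 95 high, about 0.14 kg, fragile. Origin: centre of its underside.
- slim_case: Black plastic game case standing in the row, 135 (x) x 14 thick (y) x 100 high, about 0.08 kg. Origin: centre of its underside.
- wide_case: Grey plastic game case standing in the row, 135 (x) x 24 thick (y) x 100 high, about 0.12 kg. Origin: centre of its underside. Coaster and cases stand in any order, with gaps; pressed together the row is 128 mm thick. Pushing it along the tray takes about 2.5 to 5.5 N; push 4 to 10 N beyond that to bear on the bookend. The divider may press on it with at most 25 N.
- remote: Slim grey remote lying on the tray's open end, 150 x 36 x 15. Leave alone.
- keyring: Steel keyring with two keys lying on the tray's open end. Leave alone.
- controller: Black game controller on the table beside the shelf. Leave alone.
- mug: White mug on the table, 80 across, 92 high. Leave alone.
- sweet_jar: Amber glass jar with a steel cap on the table, 72 across, 95 high. Leave alone.
- glasses_case: Black glasses case on the table, 75 x 160 x 45. Leave alone.

How it is judged:
By the outcome, as a careful person would: the job done as asked, in the order asked, and still so for the second after the job is handed in, with the robot touching nothing.
It also fails if it takes over 48 s, if anything falls off the work surface, if the arm or the gripper's body presses on something with over 40 N, if the wrist force passes 120 N, or if a joint passes its speed limit or range.

## Working session

There is one attempt and no reset: what is moved stays moved. The work goes in short steps, Python scripts to look and compute and a tool call to move; the robot and the scene stay as the last step left them, time stands still between calls to the robot, and variables do not carry over. Pictures are saved under pics/ and viewed, at most 10 in all, crops included, and the job is handed in when it is done.

Besides the shell and the picture viewer there is one more tool, called after ">>>" in YAML: its name, and indented under it one key for each argument. jog_arm: Moves the arm, as the interface text tells. Its arguments: {"type":"object","properties":{"deltas":{"type":"array","items":{"type":"array","items":{"type":"number"}}}},"required":["deltas"]}

```bash
mkdir -p pics; ls
cat > h.py <<'E'
import numpy as np, cv2
from cell import sensors, get_image, job_done, models
from scipy.spatial.transform import Rotation as R
def cam(p):
    if "cam_to_world" in p: return np.array(p["cam_to_world"])
    s=p["st"]; T=np.eye(4); T[:3,:3]=R.from_euler('xyz',s["orientation"]).as_matrix(); T[:3,3]=s["tcp_pos"]
    return T@np.array(p["hand_eye"])
def shot(n):
    s=sensors.state(); p=get_image(n); p["st"]=s; return p
def atz(p,rc,z):
    T=cam(p); d=T[:3,:3]@np.array([(rc[1]-p["cx"])/p["fx"],-(rc[0]-p["cy"])/p["fy"],-1]); o=T[:3,3]
    return o+d*(z-o[2])/d[2]
def ray(p,rc):
    T=cam(p); d=T[:3,:3]@np.array([(rc[1]-p["cx"])/p["fx"],-(rc[0]-p["cy"])/p["fy"],-1]); return T[:3,3],d/np.linalg.norm(d)
def proj(p,X):
    T=np.linalg.inv(cam(p)); c=T[:3,:3]@np.array(X)+T[:3,3]
    return [p["cy"]-p["fy"]*c[1]/-c[2], p["cx"]+p["fx"]*c[0]/-c[2]]
def tri(rs):
    A=0;b=0
    for o,d in rs:
        M=np.eye(3)-np.outer(d,d); A=A+M; b=b+M@o
    return np.linalg.solve(A,b)
E
python3 - <<'E'
from h import *
s=sensors.state(); print({k:np.round(v,3) for k,v in s.items()})
P={n:shot(n) for n in("scene","side","wrist")}
print([k for k in P["scene"] if k!="frame"], P["scene"]["fx"])
L={"bar_grip":180,"divider":100,"divider_face":150,"bookend":100,"rail":100,"shelf":0,"puzzle_box":100,"coaster":100,"slim_case":100,"wide_case":100}
for l,z in L.items():
    rs=[]
    for n,p in P.items():
        r=models.spot_point(p,l)
        if r:
            r=r[0]; print(l,n,round(r["confidence"],2),np.round(r["centre"]),np.round(atz(p,r["centre"],z),1))
            if r["confidence"]>.5: rs.append(ray(p,r["centre"]))
    if len(rs)>1: print("   tri",np.round(tri(rs),1))
cv2.imwrite("pics/a.png",np.hstack([cv2.resize(P[n]["frame"],None,fx=.78,fy=.78) for n in("scene","side")]))
cv2.imwrite("pics/scene.png",cv2.resize(P["scene"]["frame"],(800,600)))
cv2.imwrite("pics/side.png",cv2.resize(P["side"]["frame"],(800,600)))
cv2.imwrite("pics/wrist.png",cv2.resize(P["wrist"]["frame"],(800,600)))
E
```

```text
pics
{'time': np.float64(0.0), 'q': array([ 1.235,  0.092,  1.232,  0.   ,  1.82 , -0.057]), 'dq': array([-0.002, -0.001, -0.001,  0.003,  0.001, -0.001]), 'joint_efforts': array([ 0.0000e+00, -4.4645e+01, -4.0645e+01,  7.0000e-02,  2.9000e-02,
       -0.0000e+00]), 'tcp_pos': array([165.009, 576.501, 193.2  ]), 'orientation': array([-3.14 , -0.   ,  2.863]), 'contact_force': array([ 0.277, -0.699,  0.262]), 'wrist_torque': array([ 0.025,  0.022, -0.011]), 'finger_force': np.float64(0.0), 'opening': np.float64(87.764)}
['fx', 'fy', 'cx', 'cy', 'cam_to_world', 'shot', 'st'] 360.5973799873766
bar_grip scene 0.53 [206. 293.] [438.6 109.  180. ]
bar_grip side 0.66 [196. 245.] [469.6 105.9 180. ]
   tri [455.2 128.4 210.5]
divider side 0.94 [217. 244.] [461.6 132.9 100. ]
divider_face scene 0.93 [232. 253.] [572.7  99.5 150. ]
divider_face side 0.84 [194. 225.] [556.8 100.8 150. ]
   tri [566.3  88.5 132.7]
bookend scene 0.58 [180. 199.] [ 597.1 -190.2  100. ]
bookend side 0.9 [160. 250.] [ 587.8 -171.4  100. ]
   tri [ 595.8 -194.8   85.5]
shelf scene 0.78 [234. 237.] [577.3   5.4   0. ]
shelf side 0.63 [207. 231.] [579.2  22.8   0. ]
   tri [580.   11.3  -3.3]
puzzle_box scene 0.65 [193. 207.] [ 602.1 -128.2  100. ]
puzzle_box side 0.79 [168. 244.] [ 586.3 -116.3  100. ]
   tri [ 597.7 -141.1   78.8]
coaster scene 0.87 [221. 232.] [588.4   8.7 100. ]
coaster side 0.73 [185. 231.] [586.9   1.6 100. ]
   tri [587.    5.7 100.4]
slim_case scene 0.86 [209. 222.] [592.6 -49.1 100. ]
slim_case side 0.69 [175. 234.] [603.7 -55.9 100. ]
   tri [595.9 -41.1 114.1]
wide_case scene 0.74 [217. 227.] [595.7 -13.5 100. ]
wide_case side 0.93 [182. 233.] [586.4 -16.9 100. ]
   tri [591.8 -22.3  90.3]
```

View pics/scene.png

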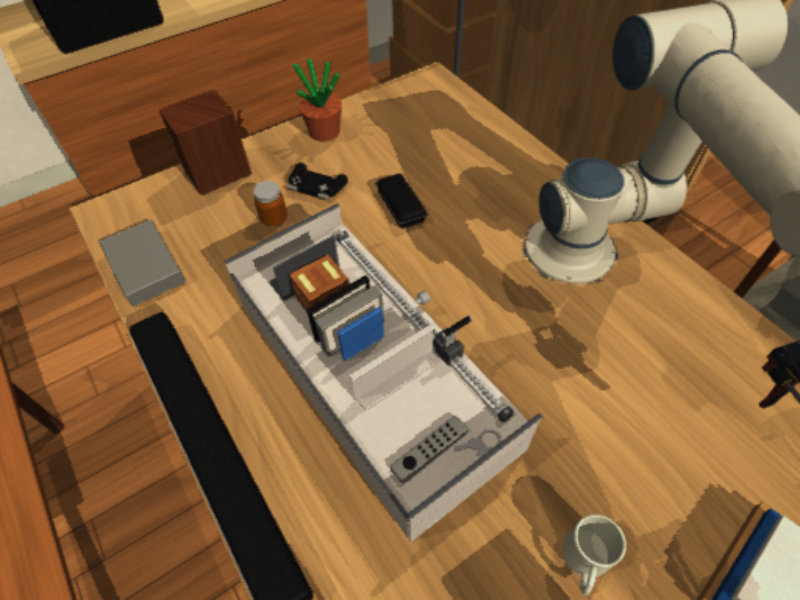

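View pics/side.png

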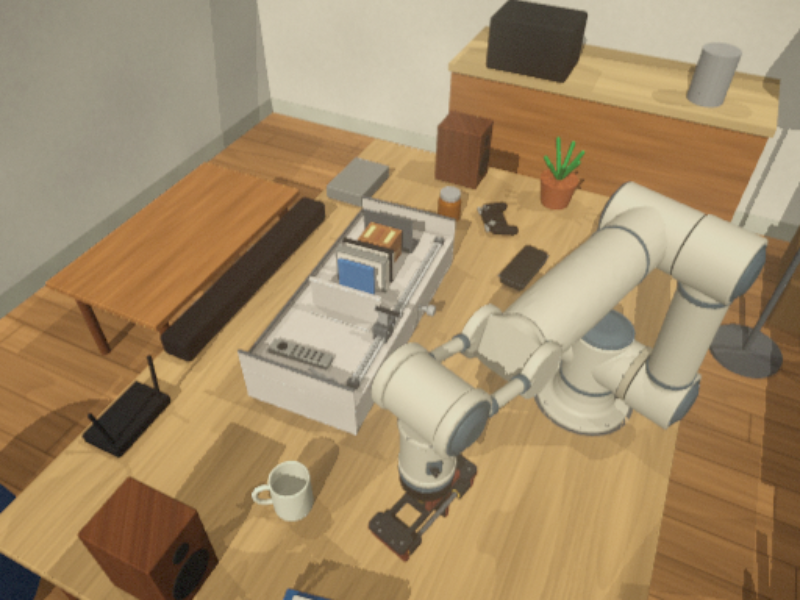

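Scene: shelf runs along y with the bookend far, order box, slim, wide, coaster, then divider; the black grip is at about (455,326) in the scene view. A knob-like thing sits at the shelf front near (424,297).

Run:
```python
from h import *
p=shot("scene"); q=shot("side")
C=[((418,541),p),((512,411),p),((207,340),p),((262,229),p)]
for rc,c in C: print(np.round(atz(c,np.array(rc)*.64,157),1))
print("knob",np.round(tri([ray(p,np.array((297,424))*.64),ray(q,np.array((310,430))*.64)]),1))
# grip ends in scene / side from silhouettes
for c in (p,q):
  for l in("release_bar","bar_grip"):
    r=models.silhouettes(c,l)
    if r:
      ys,xs=np.where(r[0]["region"]); print(l,r[0]["confidence"],ys.min(),ys.max(),xs.min(),xs.max(),np.round(r[0]["centre"]))
a=p["frame"][170:250,240:350]; b=q["frame"][170:230,220:300]
cv2.imwrite("pics/c1.png",np.hstack([cv2.resize(a,(440,320),interpolation=2),cv2.resize(b[:,:],(360,320),interpolation=2)]))
```

```text
[431.3 333.5 157. ]
[700.7 337.7 157. ]
[ 457.5 -293.9  157. ]
[ 726.5 -286.8  157. ]
knob [409.5 -36.3  69.2]
bar_grip 0.66 202 221 282 302 [211. 294.]
bar_grip 0.54 196 206 240 255 [198. 242.]
```

View pics/c1.png

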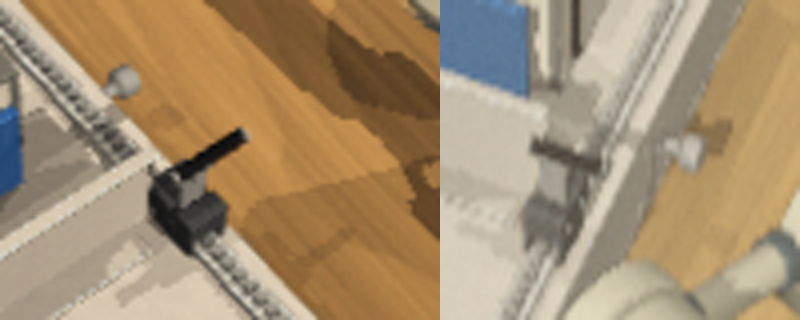

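>>> jog_arm:
  deltas:
    - [-10,-9.2,-2,0,0,-3.6,100]
    - [-10,-9.2,-2,0,0,-3.6,100]
    - [-10,-9.2,-2,0,0,-3.6,100]
    - [-10,-9.2,-2,0,0,-3.6,100]
    - [-10,-9.2,-2,0,0,-3.6,100]
    - [-10,-9.2,-2,0,0,-3.6,100]
    - [-10,-9.2,-2,0,0,-3.6,100]
    - [-10,-9.2,-2,0,0,-3.6,100]

```text
time: 2.62
tcp_pos: [337.2, 294.1, 243.4]
orientation: [3.141, 0.001, -3.106]
contact_force: [2.4, -0.1, -0.1]
opening: 87.8
finger_force: 0.0
```

>>> jog_arm:
  deltas:
    - [-2.6,-4.6,-0.7,0,0,0,100]
    - [-2.6,-4.6,-0.7,0,0,0,100]
    - [-2.6,-4.6,-0.7,0,0,0,100]
    - [-2.6,-4.6,-0.7,0,0,0,100]
    - [-2.6,-4.6,-0.7,0,0,0,100]
    - [-2.6,-4.6,-0.7,0,0,0,34]
    - [-2.6,-4.6,-0.7,0,0,0,34]
    - [-2.6,-4.6,-0.7,0,0,0,34]

```text
time: 3.28
tcp_pos: [447.0, 115.9, 270.7]
orientation: [3.141, -0.0, -3.107]
contact_force: [0.1, -0.3, 0.4]
opening: 71.4
finger_force: 0.0
```

```bash
cat > look.py <<'E'
from h import *
import sys,pickle
s=sensors.state(); print(s["time"],np.round(s["tcp_pos"],1),np.round(s["orientation"],4),np.round(s["contact_force"],1),s["opening"])
p=shot("wrist"); pickle.dump(p,open("w.pkl","wb"))
cv2.imwrite("pics/%s.png"%sys.argv[1],cv2.resize(p["frame"],(800,600)))
for l,z in (("bar_grip",184),("divider",100),("divider_face",150)):
    r=models.spot_point(p,l)
    if r: r=r[0]; print(l,round(r["confidence"],2),np.round(r["centre"],1),np.round(atz(p,r["centre"],z),1))
E
python3 look.py w1
```

```text
3.2833 [447.  115.9 270.7] [ 3.1410e+00 -4.0000e-04 -3.1072e+00] [ 0.1 -0.3  0.4] 71.36854097488603
bar_grip 0.88 [179.6 256.1] [450.  116.2 184. ]
divider 0.78 [172.9 258.2] [467.8 119.3 100. ]
divider_face 0.82 [267.3 235. ] [562.7  96.8 150. ]
```

View pics/w1.png

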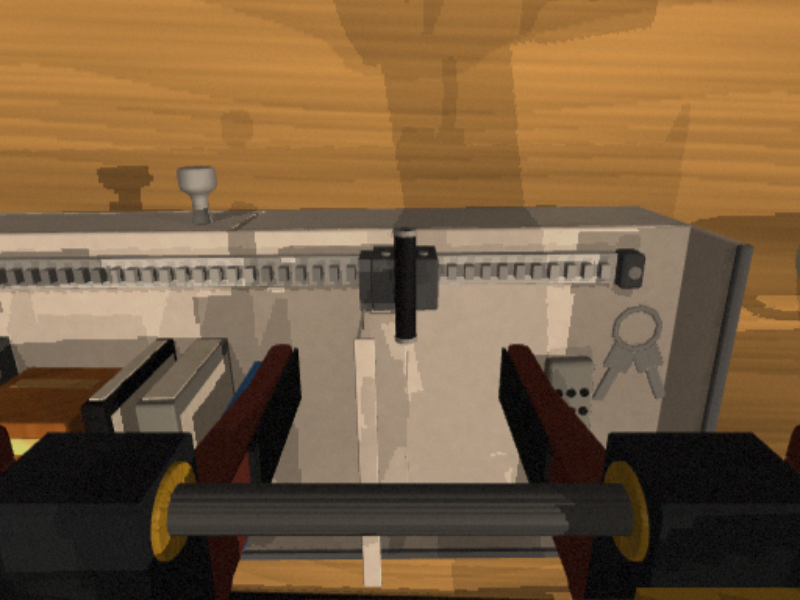

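The grip stands upright in the wrist view at column 405, rows 231–340; saddle at (398,278), plate to its left at column 365; the rail runs level at row 270.

Run:
```python
from h import *
import pickle
p=pickle.load(open("w.pkl","rb")); f=lambda r,c,z: np.round(atz(p,(r*.64,c*.64),z),1)
for z in(180,187.5): print(z,f(231,405,z),f(340,405,z),f(285,397,z),f(285,415,z))
print("rail",f(252,440,118),f(252,605,118),f(258,100,118),f(285,50,118))
print("saddle",f(280,360,145),f(280,438,145),"plate",f(400,358,188),f(400,375,188), f(560,365,188),f(560,381,188))
print("row right edges", f(350,225,200), f(345,170,200), f(350,80,180))
g=cv2.cvtColor(p["frame"],6); 
# tooth profile along rail crest line
xs=np.arange(0,235); 
cv2.imwrite("pics/r1.png",cv2.resize(p["frame"][150:220,150:400],(800,224),interpolation=2))
```

```text
180 [421.7 117.9 180. ] [488.8 120.4 180. ] [454.  114.5 180. ] [453.6 125.  180. ]
187.5 [420.2 117.8 187.5] [485.5 120.2 187.5] [451.6 114.4 187.5] [451.2 124.7 187.5]
rail [448.6 144.1 118. ] [444.7 259.3 118. ] [461.1 -94.2 118. ] [ 482.3 -132.8  118. ]
saddle [462.6  90.3 145. ] [460.8 141.4 145. ] plate [526.3  92.9 188. ] [525.9 103.3 188. ] [651.   98.9 188. ] [650.6 109.9 188. ]
row right edges [489.6  18.1 200. ] [487.6 -12.8 200. ] [502.2 -77.7 180. ]
```

View pics/r1.png

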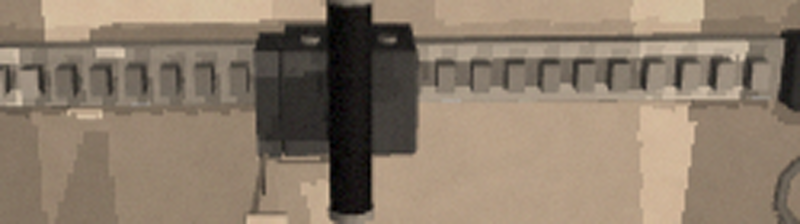

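>>> jog_arm:
  deltas:
    - [-0.18,0.08,0.7,0,0,0,34]
    - [-0.18,0.08,1.3,0,0,0,34]
    - [-0.18,0.08,1.3,0,0,0,34]
    - [-0.18,0.08,1.3,0,0,0,34]
    - [-0.18,0.08,1.3,0,0,0,34]

```text
time: 3.9
tcp_pos: [454.1, 119.8, 220.3]
orientation: [3.141, 0.001, -3.105]
contact_force: [-0.0, 0.2, -0.1]
opening: 29.7
finger_force: 0.0
```

```bash
python3 look.py w2
```

```text
3.9 [454.1 119.8 220.3] [ 3.1414e+00  1.4000e-03 -3.1049e+00] [-0.   0.2 -0.1] 29.68234879885045
bar_grip 0.66 [191.9 254.5] [451.2 118.6 184. ]
divider 0.55 [178.9 148.3] [471.   11.9 100. ]
divider_face 0.59 [294.3 224.5] [568.   93.9 150. ]
```

View pics/w2.png

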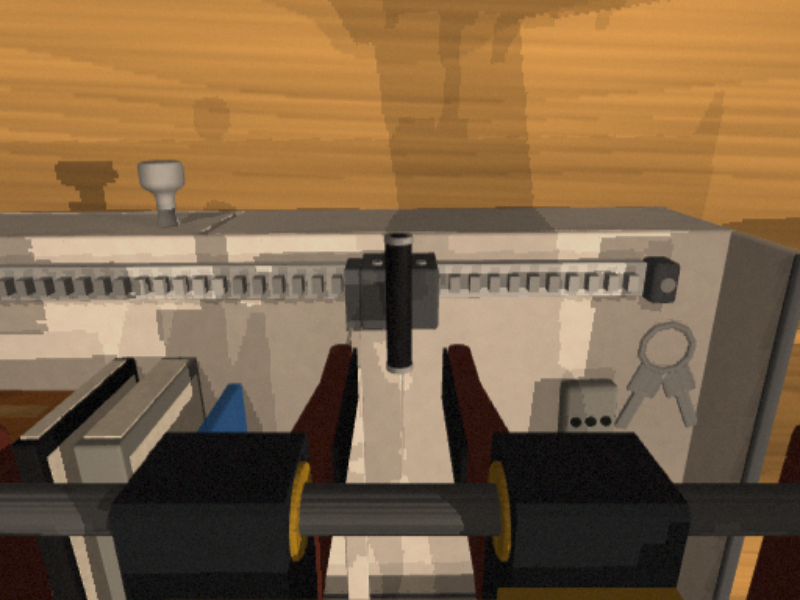

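Grip is at column 399 rows 236–372, centred between the fingertips (357 and 443).

Run:
```python
from h import *
import pickle
p=pickle.load(open("w.pkl","rb")); f=lambda r,c,z: np.round(atz(p,(r*.64,c*.64),z),1)
for z in(180,187.5): print(z,f(234,399,z),f(372,399,z),f(300,386,z),f(300,412,z))
F=p["frame"]; g=cv2.cvtColor(F,6).astype(int)
for r in (176,180,184): print(r,list(g[r,278:420]))
```

```text
180 [420.  118.1 180. ] [491.5 120.7 180. ] [452.9 112.9 180. ] [452.4 125.6 180. ]
187.5 [418.4 118.  187.5] [487.6 120.5 187.5] [450.2 113.1 187.5] [449.7 125.3 187.5]
176 [np.int64(74), np.int64(72), np.int64(74), np.int64(82), np.int64(100), np.int64(99), np.int64(98), np.int64(115), np.int64(116), np.int64(87), np.int64(66), np.int64(63), np.int64(61), np.int64(61), np.int64(64), np.int64(60), np.int64(83), np.int64(116), np.int64(115), np.int64(116), np.int64(117), np.int64(116), np.int64(55), np.int64(61), np.int64(62), np.int64(61), np.int64(60), np.int64(60), np.int64(62), np.int64(98), np.int64(119), np.int64(118), np.int64(119), np.int64(113), np.int64(71), np.int64(57), np.int64(61), np.int64(62), np.int64(58), np.int64(63), np.int64(65), np.int64(85), np.int64(116), np.int64(116), np.int64(120), np.int64(116), np.int64(101), np.int64(55), np.int64(61), np.int64(63), np.int64(65), np.int64(61), np.int64(66), np.int64(67), np.int64(99), np.int64(116), np.int64(118), np.int64(117), np.int64(119), np.int64(61), np.int64(58), np.int64(62), np.int64(64), np.int64(61), np.int64
[... 4620 characters left out ...]
.int64(144), np.int64(120), np.int64(59), np.int64(52), np.int64(80), np.int64(152), np.int64(155), np.int64(155), np.int64(156), np.int64(153), np.int64(153), np.int64(143), np.int64(145), np.int64(141), np.int64(85), np.int64(57), np.int64(58), np.int64(129), np.int64(154), np.int64(157), np.int64(156), np.int64(152), np.int64(158), np.int64(152), np.int64(144), np.int64(142), np.int64(117), np.int64(71), np.int64(53), np.int64(57), np.int64(154), np.int64(156), np.int64(155), np.int64(156), np.int64(158), np.int64(155), np.int64(147), np.int64(144), np.int64(141), np.int64(136), np.int64(37), np.int64(33), np.int64(31), np.int64(28), np.int64(34), np.int64(42), np.int64(47), np.int64(50)]
```

>>> jog_arm:
  deltas:
    - [0,0,0.7,0,0,0,34]
    - [0,0,1.33,0,0,0,34]
    - [0,0,1.33,0,0,0,34]
    - [0,0,1.33,0,0,0,34]
    - [0,0,1.33,0,0,0,34]

```text
time: 4.52
tcp_pos: [454.8, 119.2, 167.5]
orientation: [3.141, 0.002, -3.106]
contact_force: [0.1, -0.3, 0.2]
opening: 30.0
finger_force: 0.0
```

Run:
```python
from h import *
import pickle
p=pickle.load(open("w.pkl","rb"))
ys=np.array([1.7308])
def sy(P): # coordinate along shelf y, yaw .036
    return P[1]*np.cos(.036)-P[0]*np.sin(.036)
st=[288.2,300.8,313.4,325.9,338.6,351,363.5,376.2,388.9,401.8]; en=[294.8,307.3,319.8,332.5,345.0,357.6,370.5,383,395.7,408.5]
for s,e in zip(st,en):
    a=sy(atz(p,(180,s),118)); b=sy(atz(p,(180,e),118)); print(round(a,1),round(b,1),round((a+b)/2,1))
g=sy(atz(p,(192,255.4),184)); t=sy(sensors.state()["tcp_pos"]); print("grip",g,"tcp",t)
s=sensors.state(); print(s["tcp_pos"],s["contact_force"])
```

```text
134.0 140.3 137.1
146.0 152.1 149.1
157.9 164.0 161.0
169.8 176.1 172.9
181.9 187.9 184.9
193.6 199.9 196.8
205.5 212.1 208.8
217.6 224.0 220.8
229.6 236.1 232.8
241.9 248.2 245.0
grip 102.9221062695997 tcp 102.70999533946728
[454.77426658 119.15553729 167.50670644] [ 0.12314538 -0.34663518  0.15454659]
```

>>> jog_arm:
  deltas:
    - [0,0,0,0,0,0,5]
    - [0,0,0,0,0,0,5]
    - [0,0,0,0,0,0,5]
    - [0,0,0,0,0,0,5]
    - [0,0,0,0,0,0,5]

```text
time: 4.93
tcp_pos: [454.4, 119.1, 166.0]
orientation: [3.142, 0.001, -3.106]
contact_force: [-0.3, -0.2, 0.1]
opening: 4.8
finger_force: 0.0
```

Run:
```python
from h import *
q=shot("side");w=shot("wrist"); p=shot("scene")
a=q["frame"][150:250,190:290]
cv2.imwrite("pics/g.png",np.hstack([cv2.resize(w["frame"][90:290,130:380],(480,400),interpolation=2),cv2.resize(p["frame"][150:250,250:330],(320,400),interpolation=2)]))
print(sensors.state()["contact_force"],sensors.state()["opening"],sensors.state()["finger_force"])
```

```text
[-0.64433168  0.17784831  0.54403046] 4.195785519736238 0.0
```

View pics/g.png

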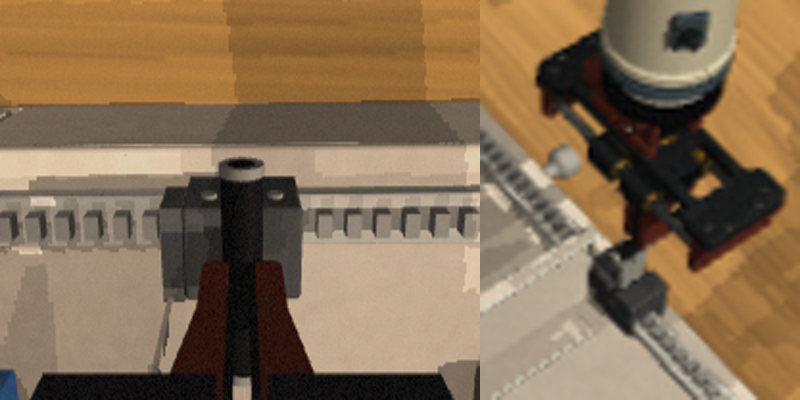

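Wrist view shows the fingertips (row 262) overlapping the grip's sides, with the grip still seen between them; opening 4.8 means the grip is not between the pads. I check the geometry by projection.

Run:
```python
from h import *
import pickle
w=shot("wrist"); s=w["st"]; print(s["tcp_pos"],w["fx"],"cam",np.round(cam(w),2).tolist())
t=s["tcp_pos"]
def c(X): r,cc=proj(w,X); return np.round([(r-90)*2,(cc-130)*1.92])   # crop coords
c=lambda X:np.round([(proj(w,X)[0]-90)*2,(proj(w,X)[1]-130)*1.92])
print("tcp",c(t))
for z in (160,170,180,187.5): print(z,"front",c([421,118,z]),"sides",c([421,112,z]),c([421,124,z]),"rear",c([487,120.5,z]))
print("saddle top +-22", c([446,119-22,145]),c([446,119+22,145]),"rail",c([455,143,118]))
p=shot("scene"); k=lambda X:np.round([(proj(p,X)[0]-150)*4,480+(proj(p,X)[1]-250)*4])
print("scene tcp",k(t),"grip",k([421,118,187]),k([487,120.5,187]),"saddle",k([454,119,145]))
F=w["frame"]
```

```text
[454.24836114 119.12765482 165.65110426] 324.42468954545564 cam [[-0.03, -0.95, -0.31, 370.54], [1.0, -0.03, -0.01, 116.1], [-0.0, -0.31, 0.95, 357.47], [0.0, 0.0, 0.0, 1.0]]
tcp [251. 242.]
160 front [146. 242.] sides [145. 224.] [146. 260.] rear [332. 242.]
170 front [154. 242.] sides [153. 223.] [155. 261.] rear [347. 243.]
180 front [163. 242.] sides [162. 222.] [164. 262.] rear [365. 243.]
187.5 front [171. 242.] sides [170. 221.] [171. 263.] rear [379. 243.]
saddle top +-22 [203. 182.] [207. 303.] rail [205. 300.]
scene tcp [254. 642.] grip [215. 680.] [261. 608.] saddle [269. 640.]
```

>>> jog_arm:
  deltas:
    - [0,0,0,0,0,0,0]
    - [0,0,0,0,0,0,0]

```text
time: 5.35
tcp_pos: [454.2, 119.1, 165.6]
orientation: [-3.142, -0.0, -3.106]
contact_force: [-1.1, -0.0, 0.4]
opening: 0.6
finger_force: 0.0
```

Run:
```python
from h import *
w=shot("wrist"); q=shot("side")
cv2.imwrite("pics/g2.png",np.hstack([cv2.resize(w["frame"][150:300,190:320],(400,460),interpolation=2),cv2.resize(q["frame"][150:240,200:278],(400,460),interpolation=2)]))
```

```text
(no output)
```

View pics/g2.png

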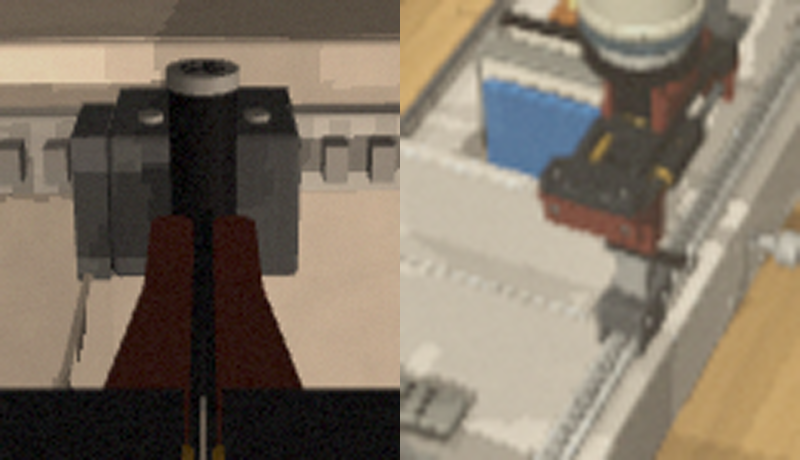

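Run:
```python
from h import *
q=shot("side"); p=shot("scene"); t=sensors.state()["tcp_pos"]
print("tri grip mid",tri([ray(q,(198.5,247.8)),ray(p,(208.5,293.1))]))
k=lambda X:np.round([(proj(q,X)[0]-150)*5.11,400+(proj(q,X)[1]-200)*5.13])
kp=lambda X:np.round([(proj(p,X)[0]-150)*4,480+(proj(p,X)[1]-250)*4])
print("side tcp",k(t),"pad edges",k(t+[10,0,0]),k(t-[10,0,0]),"grip187",k([421,118,187]),k([487,120.5,187]),"grip 180",k([421,118,180]),k([487,120.5,180]),"saddle top mid",k([454,119,145]),"front base",k([454,119,100]))
print("scene grip before: 285,213.7 / 301.2,203.2:", proj(p,[421,118,187]),proj(p,[487,120.5,187]),proj(p,[421,118,180]),proj(p,[487,120.5,180]))
```

```text
tri grip mid [450.47945406 123.72364157 193.29942052]
side tcp [270. 644.] pad edges [265. 631.] [274. 657.] grip187 [262. 688.] [235. 600.] grip 180 [269. 688.] [242. 601.] saddle top mid [290. 645.] front base [334. 645.]
scene grip before: 285,213.7 / 301.2,203.2: [np.float64(203.68541086275744), np.float64(299.96073471670593)] [np.float64(215.28351762954634), np.float64(281.9178686668459)] [np.float64(205.04950813040173), np.float64(299.759073451886)] [np.float64(216.61213803218288), np.float64(281.81281729467696)]
```

Fingertips appear about 20 mm higher than the reported TCP both in side and wrist views, so the pads closed above the grip. Reopen first, then lower, watching the force.

>>> jog_arm:
  deltas:
    - [0,0,0,0,0,0,34]
    - [0,0,0,0,0,0,34]
    - [0,0,0,0,0,0,34]
    - [0,0,0.1,0,0,0,34]
    - [0,0,0.2,0,0,0,34]
    - [0,0,0.2,0,0,0,34]

```text
time: 6.05
tcp_pos: [453.8, 119.0, 156.3]
orientation: [-3.141, -0.002, -3.106]
contact_force: [-0.1, 0.2, -0.3]
opening: 29.7
finger_force: 0.0
```

Run:
```python
from h import *
w=shot("wrist"); H=np.linalg.inv(np.array(w["hand_eye"]))
for z in(0,-10,-19,-25,-30):
  for x in (10,-10):
    c=H[:3,:3]@np.array([x,0,z])+H[:3,3]; print(z,x,"row",round(w["cy"]-w["fy"]*c[1]/-c[2],1))
s=sensors.state();print(s["opening"],s["tcp_pos"],s["contact_force"])
r=models.spot_point(w,"bar_grip"); print(r[:1])
cv2.imwrite("pics/g3.png",np.hstack([cv2.resize(w["frame"][150:300,190:320],(400,460),interpolation=2),cv2.resize(shot("side")["frame"][150:240,200:278],(400,460),interpolation=2)]))
```

```text
0 10 row 200.7
0 -10 row 229.4
-10 10 row 206.7
-10 -10 row 236.6
-19 10 row 212.6
-19 -10 row 243.6
-25 10 row 216.8
-25 -10 row 248.6
-30 10 row 220.5
-30 -10 row 253.1
29.968109391745188 [453.87044687 119.06116325 156.72629433] [ 0.65110034  0.42568322 -0.56221613]
[{'centre': [234.0, 255.2], 'confidence': 0.64}]
```

View pics/g3.png

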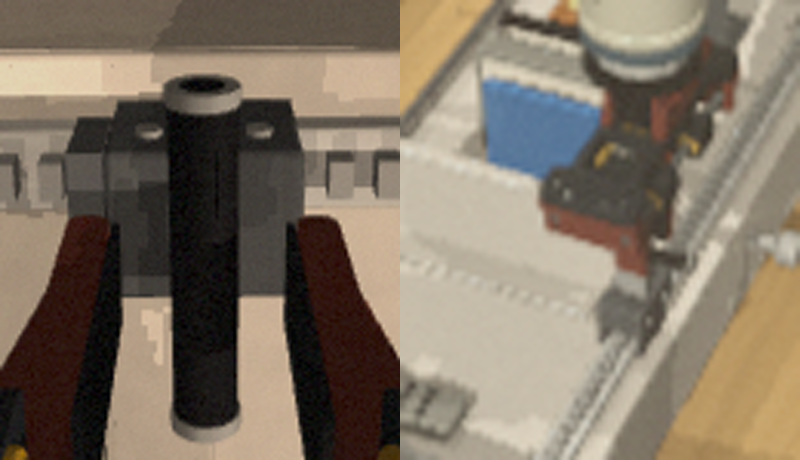

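Grip is centred between the pads (columns 120 / 287, grip 203); tips end near row 218, confirming they sit ~27 mm above the reported TCP. Lower a little further, then close.

>>> jog_arm:
  deltas:
    - [0,0,0.15,0,0,0,34]
    - [0,0,0.28,0,0,0,34]
    - [0,0,0.28,0,0,0,34]
    - [0,0,0.28,0,0,0,8]
    - [0,0,0.28,0,0,0,8]
    - [0,0,0.28,0,0,0,8]
    - [0,0,0.28,0,0,0,8]

```text
time: 6.78
tcp_pos: [454.3, 119.3, 146.6]
orientation: [3.141, 0.0, -3.106]
contact_force: [0.1, 0.9, 0.5]
opening: 10.9
finger_force: 30.0
```

>>> jog_arm:
  deltas:
    - [0,0,-0.03,0,0,0,8]
    - [0,0,-0.06,0,0,0,8]
    - [0,0,-0.08,0,0,0,8]
    - [0,0,-0.08,0,0,0,8]

```text
time: 7.12
tcp_pos: [454.2, 119.2, 149.0]
orientation: [3.141, -0.001, -3.106]
contact_force: [3.3, 1.6, -7.5]
opening: 11.4
finger_force: 30.0
```

>>> jog_arm:
  deltas:
    - [0,-0.05,-0.08,0,0,0,8]
    - [0,-0.12,-0.08,0,0,0,8]
    - [0,-0.22,-0.08,0,0,0,8]
    - [0,-0.34,-0.08,0,0,0,8]
    - [0,-0.46,-0.08,0,0,0,8]
    - [0,-0.58,-0.08,0,0,0,8]
    - [0,-0.7,-0.08,0,0,0,8]
    - [0,-0.75,-0.08,0,0,0,8]

```text
time: 7.78
tcp_pos: [455.5, 88.2, 152.5]
orientation: [-3.141, 0.0, -3.107]
contact_force: [5.4, 1.7, -11.0]
opening: 11.1
finger_force: 30.0
```

>>> jog_arm:
  deltas:
    - [-0.02,-0.02,0.04,0,0,0,8]
    - [-0.02,-0.06,0.07,0,0,0,8]
    - [-0.02,-0.14,0.07,0,0,0,8]
    - [-0.02,-0.24,0.07,0,0,0,8]
    - [-0.02,-0.34,0.07,0,0,0,8]
    - [-0.02,-0.44,0.07,0,0,0,8]
    - [-0.02,-0.52,0.07,0,0,0,8]
    - [-0.02,-0.56,0.07,0,0,0,8]

```text
time: 8.45
tcp_pos: [456.7, 66.2, 150.0]
orientation: [-3.141, -0.0, -3.107]
contact_force: [-0.8, 2.2, -7.5]
opening: 10.9
finger_force: 30.0
```

>>> jog_arm:
  deltas:
    - [0,-0.06,0,0,0,0,8]
    - [0,-0.13,0,0,0,0,8]
    - [0,-0.2,0,0,0,0,8]
    - [0,-0.27,0,0,0,0,8]
    - [0,-0.34,0,0,0,0,8]
    - [0,-0.41,0,0,0,0,8]
    - [0,-0.48,0,0,0,0,8]
    - [0,-0.55,0,0,0,0,8]

```text
time: 9.12
tcp_pos: [457.7, 44.5, 150.0]
orientation: [-3.142, 0.0, -3.106]
contact_force: [-0.4, 1.6, -6.3]
opening: 11.4
finger_force: 30.0
```

>>> jog_arm:
  deltas:
    - [0,-0.06,0,0,0,0,8]
    - [0,-0.13,0,0,0,0,8]
    - [0,-0.2,0,0,0,0,8]
    - [0,-0.27,0,0,0,0,8]
    - [0,-0.34,0,0,0,0,8]
    - [0,-0.41,0,0,0,0,8]
    - [0,-0.48,0,0,0,0,8]
    - [0,-0.55,0,0,0,0,8]

```text
time: 9.78
tcp_pos: [458.6, 22.6, 150.1]
orientation: [3.141, 0.0, -3.106]
contact_force: [0.7, 3.6, -6.1]
opening: 11.1
finger_force: 30.0
```

>>> jog_arm:
  deltas:
    - [0,-0.05,0,0,0,0,8]
    - [0,-0.1,0,0,0,0,8]
    - [0,-0.15,0,0,0,0,8]
    - [0,-0.2,0,0,0,0,8]
    - [0,-0.25,0,0,0,0,8]
    - [0,-0.3,0,0,0,0,8]
    - [0,-0.35,0,0,0,0,8]
    - [0,-0.4,0,0,0,0,8]

```text
time: 10.45
tcp_pos: [459.3, 6.7, 150.1]
orientation: [3.142, 0.001, -3.106]
contact_force: [4.5, 3.0, -7.1]
opening: 11.7
finger_force: 30.0
```

>>> jog_arm:
  deltas:
    - [-0.015,-0.05,0,0,0,0,8]
    - [-0.015,-0.1,0,0,0,0,8]
    - [-0.015,-0.15,0,0,0,0,8]
    - [-0.015,-0.2,0,0,0,0,8]
    - [-0.015,-0.25,0,0,0,0,8]
    - [-0.015,-0.3,0,0,0,0,8]
    - [-0.015,-0.35,0,0,0,0,8]
    - [-0.015,-0.38,0,0,0,0,8]

```text
time: 11.12
tcp_pos: [460.0, -8.6, 149.9]
orientation: [-3.142, -0.0, -3.106]
contact_force: [0.5, 4.2, -6.0]
opening: 11.1
finger_force: 30.0
```

>>> jog_arm:
  deltas:
    - [0,-0.04,0,0,0,0,8]
    - [0,-0.08,0,0,0,0,8]
    - [0,-0.12,0,0,0,0,8]
    - [0,-0.16,0,0,0,0,8]
    - [0,-0.2,0,0,0,0,8]

```text
time: 11.53
tcp_pos: [460.4, -16.5, 150.0]
orientation: [3.142, -0.0, -3.106]
contact_force: [0.1, 3.8, -6.5]
opening: 11.6
finger_force: 30.0
```

Run:
```python
from h import *
p=shot("scene"); w=shot("wrist")
sy=lambda P:P[1]*np.cos(.0355)-P[0]*np.sin(.0355)
print("tcp s",sy(sensors.state()["tcp_pos"]))
for l,z in(("bookend",210),("puzzle_box",180),("coaster",195),("slim_case",200),("wide_case",200)):
    r=models.silhouettes(p,l)
    r2=models.spot_point(p,l)
    if r2: print(l,"spot s",round(sy(atz(p,r2[0]["centre"],100)),1),round(r2[0]["confidence"],2))
```

```text
tcp s -33.11869648215513
bookend spot s -204.5 0.89
puzzle_box spot s -160.4 0.91
coaster spot s -62.1 0.64
wide_case spot s -80.6 0.63
```

>>> jog_arm:
  deltas:
    - [0,-0.03,0,0,0,0,8]
    - [0,-0.06,0,0,0,0,8]
    - [0,-0.09,0,0,0,0,8]
    - [0,-0.12,0,0,0,0,8]
    - [0,-0.15,0,0,0,0,8]
    - [0,-0.18,0,0,0,0,8]

```text
time: 12.63
tcp_pos: [460.7, -23.4, 150.0]
orientation: [3.141, 0.0, -3.106]
contact_force: [1.2, 3.2, -6.7]
opening: 11.0
finger_force: 30.0
```

>>> jog_arm:
  deltas:
    - [0,-0.025,0,0,0,0,8]
    - [0,-0.05,0,0,0,0,8]
    - [0,-0.075,0,0,0,0,8]
    - [0,-0.1,0,0,0,0,8]
    - [0,-0.1,0,0,0,0,8]

```text
time: 13.05
tcp_pos: [460.9, -27.8, 150.0]
orientation: [-3.141, 0.0, -3.106]
contact_force: [1.8, 3.1, -6.7]
opening: 11.5
finger_force: 30.0
```

>>> jog_arm:
  deltas:
    - [0,-0.02,0,0,0,0,8]
    - [0,-0.04,0,0,0,0,8]
    - [0,-0.06,0,0,0,0,8]
    - [0,-0.06,0,0,0,0,8]

```text
time: 13.38
tcp_pos: [460.9, -29.1, 150.0]
orientation: [3.14, 0.0, -3.105]
contact_force: [0.4, 7.7, -6.3]
opening: 11.4
finger_force: 30.0
```

>>> jog_arm:
  deltas:
    - [0,-0.015,0,0,0,0,8]
    - [0,-0.015,0,0,0,0,8]

```text
time: 13.55
tcp_pos: [460.9, -29.2, 149.9]
orientation: [3.139, 0.0, -3.105]
contact_force: [1.1, 8.3, -8.1]
opening: 11.3
finger_force: 30.0
```

>>> jog_arm:
  deltas:
    - [0,-0.03,0,0,0,0,8]
    - [0,-0.06,0,0,0,0,8]
    - [0,-0.06,0,0,0,0,8]

```text
time: 13.8
tcp_pos: [461.0, -30.2, 149.8]
orientation: [3.136, -0.0, -3.104]
contact_force: [0.9, 14.3, -5.8]
opening: 11.6
finger_force: 30.0
```

Row bears on the bookend with about 10 N beyond its own friction. Now lower the bar softly and let it go.

>>> jog_arm:
  deltas:
    - [0,0,0.03,0,0,0,8]
    - [0,0,0.06,0,0,0,8]
    - [0,0.04,0.06,0,0,0,25]
    - [0,0.08,0.06,0,0,0,25]
    - [0,0.08,0.06,0,0,0,25]
    - [0,0.08,0.06,0,0,0,25]

```text
time: 14.3
tcp_pos: [461.4, -30.5, 148.9]
orientation: [-3.14, 0.002, -3.107]
contact_force: [-1.1, -0.0, -0.8]
opening: 21.8
finger_force: 0.0
```

>>> jog_arm:
  deltas:
    - [0,0.03,0.1,0,0,0,25]
    - [0,0.06,0.1,0,0,0,25]
    - [0,0.09,0.1,0,0,0,25]
    - [0,0.11,0.1,0,0,0,25]
    - [0,0.13,0.1,0,0,0,25]
    - [0,0.15,0.1,0,0,0,25]

```text
time: 14.8
tcp_pos: [460.7, -23.7, 143.6]
orientation: [-3.141, 0.0, -3.106]
contact_force: [0.9, -2.1, -0.6]
opening: 22.0
finger_force: 0.9
```

>>> jog_arm:
  deltas:
    - [0,0.025,0,0,0,0,25]
    - [0,0.05,0,0,0,0,25]
    - [0,0.075,0,0,0,0,25]
    - [0,0.1,0,0,0,0,25]

```text
time: 15.13
tcp_pos: [460.6, -20.0, 143.6]
orientation: [-3.141, -0.0, -3.107]
contact_force: [-0.2, -2.7, -0.4]
opening: 21.9
finger_force: 1.3
```

>>> jog_arm:
  deltas:
    - [0,0.02,0,0,0,0,25]
    - [0,0.035,0,0,0,0,25]
    - [0,0.05,0,0,0,0,25]

```text
time: 15.38
tcp_pos: [460.5, -17.4, 143.5]
orientation: [3.141, -0.0, -3.106]
contact_force: [-0.1, -1.0, -0.5]
opening: 22.1
finger_force: 0.6
```

>>> jog_arm:
  deltas:
    - [0,0.01,0,0,0,0,25]
    - [0,0.02,0,0,0,0,25]
    - [0,0.02,0,0,0,0,25]

```text
time: 15.63
tcp_pos: [460.5, -16.7, 143.5]
orientation: [3.141, -0.0, -3.106]
contact_force: [0.3, -0.3, -0.2]
opening: 21.8
finger_force: 0.2
```

>>> jog_arm:
  deltas:
    - [0,0.01,0,0,0,0,25]
    - [0,0.02,0,0,0,0,25]
    - [0,0.02,0,0,0,0,25]

```text
time: 15.88
tcp_pos: [460.4, -16.1, 143.5]
orientation: [-3.142, -0.0, -3.106]
contact_force: [0.3, -1.6, -0.1]
opening: 21.9
finger_force: 0.6
```

>>> jog_arm:
  deltas:
    - [0,0.01,0,0,0,0,25]
    - [0,0.02,0,0,0,0,25]
    - [0,0.02,0,0,0,0,25]

```text
time: 16.13
tcp_pos: [460.4, -15.3, 143.5]
orientation: [3.142, -0.0, -3.106]
contact_force: [0.1, -1.8, -0.6]
opening: 22.0
finger_force: 0.7
```

>>> jog_arm:
  deltas:
    - [0,0.01,0,0,0,0,25]
    - [0,0.02,0,0,0,0,25]
    - [0,0.02,0,0,0,0,25]

```text
time: 16.38
tcp_pos: [460.4, -14.6, 143.6]
orientation: [-3.141, -0.0, -3.106]
contact_force: [0.5, -1.0, -0.7]
opening: 22.0
finger_force: 0.9
```

Run:
```python
from h import *
w=shot("wrist"); s=w["st"]; t=np.array(s["tcp_pos"])
# g3 reference: recompute bar end rows from saved crop (scale 460/150)
g=cv2.imread("pics/g3.png"); gg=cv2.cvtColor(g,6)[:, :400]; 
col=cv2.resize(gg,(130,150),interpolation=cv2.INTER_AREA)
print("g3 col",list(map(int,col[15:45,66])),"rear",list(map(int,col[118:150,66])))
f=cv2.cvtColor(w["frame"],6); 
for b in(421+4.75,487.5+4.75):
  for z in(180,187.5): print(b,z,np.round(proj(w,[b,t[1]-5,z]),1))
c=int(round(proj(w,[425.7,t[1]-5,184])[1])); print("c",c,"rows165-200",list(map(int,f[160:200,c])),"rear 255-310",list(map(int,f[255:310,c])))
# g3 predictions
T0=np.array([453.87,119.06,156.7]); w2=dict(w); w2["st"]=dict(s); w2["st"]["tcp_pos"]=T0
for b in(421,487.5):
  for z in(180,187.5): print("g3",b,z,np.round(proj(w2,[b,119.3,z]),1))
```

```text
g3 col [103, 107, 122, 147, 163, 165, 167, 166, 161, 108, 47, 20, 15, 10, 16, 60, 92, 118, 124, 123, 125, 121, 70, 29, 19, 22, 22, 18, 19, 16] rear [22, 25, 25, 20, 18, 22, 26, 25, 25, 28, 25, 16, 18, 22, 25, 24, 21, 21, 27, 23, 24, 66, 127, 138, 135, 138, 148, 162, 163, 162, 161, 162]
425.75 180 [180.7 248.5]
425.75 187.5 [185.4 248.1]
492.25 180 [292.9 245.2]
492.25 187.5 [301.6 244.7]
c 248 rows165-200 [100, 102, 101, 107, 106, 107, 105, 105, 105, 114, 122, 160, 177, 185, 187, 189, 146, 90, 31, 14, 13, 17, 54, 74, 146, 155, 157, 153, 154, 153, 70, 24, 23, 32, 26, 26, 25, 28, 30, 24] rear 255-310 [21, 9, 21, 23, 12, 14, 17, 24, 22, 13, 19, 21, 18, 15, 20, 21, 14, 14, 7, 24, 24, 25, 29, 27, 21, 25, 23, 21, 21, 28, 27, 31, 23, 29, 26, 23, 26, 30, 28, 37, 95, 136, 140, 140, 140, 156, 162, 161, 160, 162, 162, 161, 158, 159, 72]
g3 421 180 [176.8 258.6]
g3 421 187.5 [181.  258.7]
g3 487.5 180 [281.9 254.4]
g3 487.5 187.5 [289.6 254.4]
```

Bar image length and end rows fit a fully dropped bar (z≈180). Confirm by feeling the notch block.

>>> jog_arm:
  deltas:
    - [0,0.02,0,0,0,0,25]
    - [0,0.03,0,0,0,0,25]
    - [0,0.03,0,0,0,0,25]

```text
time: 16.68
tcp_pos: [460.4, -14.4, 143.5]
orientation: [-3.139, -0.0, -3.107]
contact_force: [0.9, -5.6, -0.8]
opening: 22.1
finger_force: 3.0
```

>>> jog_arm:
  deltas:
    - [0,-0.1,0,0,0,0,25]
    - [0,-0.2,0,0,0,0,25]
    - [0,-0.25,0,0,0,0,25]
    - [0,-0.28,0,0,0,0,25]
    - [0,-0.3,0,0,0,0,25]
    - [0,-0.3,0,0,0,0,25]

```text
time: 17.18
tcp_pos: [460.8, -25.1, 143.7]
orientation: [3.141, 0.0, -3.106]
contact_force: [0.7, 0.5, 1.1]
opening: 22.1
finger_force: 0.4
```

>>> jog_arm:
  deltas:
    - [0,0.12,0,0,0,0,28]
    - [0,0.12,0,0,0,0,28]
    - [0,0.12,-0.5,0,0,0,28]
    - [0,0.12,-1.3,0,0,0,28]
    - [0,0.12,-2.2,0,0,0,28]
    - [0,0.12,-3,0,0,0,28]
    - [0,0.12,-3,0,0,0,28]

```text
time: 17.77
tcp_pos: [462.1, -20.5, 271.0]
orientation: [-3.14, 0.011, -3.106]
contact_force: [0.9, 0.2, 1.0]
opening: 24.7
finger_force: 0.0
```

Run:
```python
from h import *
w=shot("wrist"); q=shot("scene"); s=sensors.state(); print(s["tcp_pos"],s["contact_force"])
cv2.imwrite("pics/f.png",np.hstack([cv2.resize(w["frame"][110:300,60:400],(450,400),interpolation=2),cv2.resize(q["frame"][120:280,140:280],(350,400),interpolation=2)]))
r=models.spot_point(w,"bar_grip"); print(r[:1])
f=cv2.cvtColor(w["frame"],6); c=int(r[0]["centre"][1]); print(list(map(int,f[130:270,c])))
for z in(180,187.5): print([np.round(proj(w,[b,-20,z]),1) for b in(427.5,493.7)])
```

```text
[461.22983827 -20.46662557 265.07757241] [-0.19705627  0.23270746 -0.37818049]
[{'centre': [170.0, 253.4], 'confidence': 0.72}]
[98, 98, 85, 64, 62, 112, 118, 119, 73, 32, 24, 17, 25, 19, 11, 16, 14, 18, 18, 15, 19, 20, 19, 17, 19, 18, 15, 18, 17, 4, 17, 20, 14, 13, 18, 17, 26, 17, 12, 7, 16, 22, 23, 15, 2, 14, 18, 24, 18, 15, 16, 17, 19, 18, 20, 17, 12, 17, 21, 19, 20, 16, 27, 19, 12, 9, 16, 10, 25, 17, 22, 14, 21, 67, 102, 106, 127, 173, 181, 180, 182, 177, 178, 178, 180, 179, 182, 177, 173, 179, 176, 153, 149, 153, 148, 148, 154, 152, 151, 153, 151, 151, 153, 150, 151, 148, 147, 149, 149, 148, 149, 146, 149, 149, 152, 151, 153, 148, 152, 147, 147, 149, 148, 148, 146, 147, 148, 149, 147, 145, 148, 149, 147, 147, 146, 145, 150, 147, 146, 149]
[array([136.2, 258.2]), array([206.2, 255.5])]
[array([137.8, 258.2]), array([209.4, 255.5])]
```

View pics/f.png

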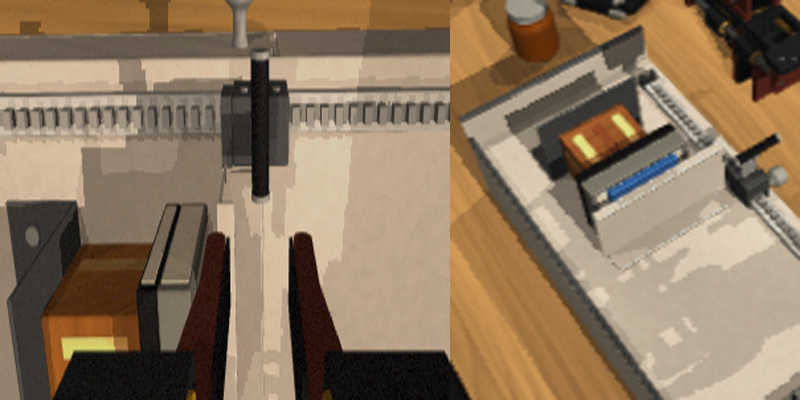

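The row stands upright against the bookend, and the bar is down with the divider blocked in its notch. The gripper is clear, so I hand in.

```bash
python3 -c "
from cell import job_done
print(job_done())"
```

```text
the job is handed in; nothing more can be done
None
```

I closed the row against the bookend at about 14 N wrist force, then eased the divider back roughly 8 mm to the next notch. The bar had dropped in, since the divider was blocked when nudged. The row was upright in the last picture, and I handed the job in at about 18 s; the verdict was not shown.

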